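# Index the turret stop of a temple-drilling slide

### The arm

A 6-joint arm with a two-finger parallel gripper is mounted at the origin on a cart in front of the work surface, level with it; the furniture and walls round the work are solid. World frame = base frame: x ahead of the robot, y to its left, z up, the work surface at z = 0. Lengths are in m, angles in rad, forces in N, time in s.
With the tool pointing down it reaches from about 0.325 to 0.775 m from the base axis. Payload 9.3 kg.
Tool frame: the origin (TCP) lies at the very end of the fingers, on their centre line; the grasp point (between the pads) lies 19 mm behind it; z points along the fingers, y is the line along which they close (so a half turn about z gives the same grasp; the last joint's range is limited). The gripper opens to 85 mm and grips with 20 to 120 N. Pads are 22 mm wide; open, the fingers measure 114 mm over their backs; the gripper's body (76 mm by 85 mm) begins 54 mm behind the grasp point. The pads swing forward as they close: fully open they stand 13 mm farther back than shut.
Start: joints at [1.039, 0.259, 0.021, 1.334, 0, 1.418], TCP at [0.203, 0.511, 0.231] pointing down, gripper open.
Joint ranges: [-3.04, 3.04], [-0.91, 1.82], [-1.04, 1.36], [-1.92, 1.95], [-1.52, 1.45], [-3.14, 3.14]. Speed limits (rad/s): [2.22, 2.22, 2.79, 3.14, 3.14, 3.14].

### API

Orientations are given as a unit quaternion [w, x, y, z].
In Python, from workcell import arm gives the robot as it stands.
- The arm moves only by the tool drive_tool, never from a script. Its argument "series" is one flat list of numbers, 7 for each row, row after row: the turn, a rotation vector about the tool's x, y, z in rad, then the shift along the tool's x, y, z in m, then the opening, from 0 (shut) to 1 (fully open). A call has 1 to 10 rows; each row shifts and turns the commanded pose from where the row before left it, along the tool's axes as they then stand; what a row does not reach is not made up. A row lasts 1/12 s, in which the tool goes at most 41.7 mm and 7.16 degrees, less where a joint would pass 70% of its speed; a pose out of reach is approached as far as the arm can. A call with a gripper value outside its range is refused whole. The fingers move at their own pace and stop on an object; the grip force is fixed at half the most. Time passes only in rows, so rows that do not move let the fingers close. It gives the time, the measured TCP pose, the force, the opening and the grip force at its end, in the units of the state.
- arm.get_obs(): the state, without advancing time (a new reading comes with each control period).
- arm.camera(name): name is "scene" or "top" or "wrist"; returns (picture, depth): 420x560x3 uint8, red, green, blue; 420x560 float32, m along the optical axis (not along the pixel's ray), 0 where there is no reading.
- arm.camera_model(name): a dict with "fx", "fy", "cx", "cy" (pixels), "extrinsics" (4x4, takes a point from camera to world coordinates). Camera axes: x right, y up, looking along -z (the intrinsics and any distortion apply to the point x, -y, -z); pixel columns grow to the right and rows downward; lengths in m; the calibration is good to about 2 mm. A picture is of the moment at which its call begins: read the wrist's pose just before it. camera_model takes no time and is no camera call; for the wrist camera it gives the pose at the moment of the call.
- arm.sign_off(): hands the job in; it is judged then, once.
Trained networks look in the newest picture that a camera, given by its name, has taken for a name from the list of things; names that differ only in an ending like _2 or _b are one class to them, and where a whole thing is asked for, a point or a joint stands for the part that bears it (a point fixed in the world has none). Each returns a list of dicts, best first, with "score" (0 to 1); they miss things now and then, are a little off and sometimes report something else, mostly with a low value. They report only what shows in the picture. A call takes as long as a camera call.
- arm.spot_in(name, camera): "box" ([left, top, width, height] in pixels, round what is visible of it).
- arm.trace(name, camera): "pixels" (420x560 bool, what is visible of it) and "box" ([left, top, width, height] in pixels, round what is visible of it).
The state is a dict: "time": time; "q": joint angles; "qd": joint speeds; "joint_efforts": joint torques, N m; "position": TCP position; "eef_rot": TCP orientation; "ft_force": force on the tool from outside, world axes, zero at the start; "torque": the same for the moment, N m; "finger_gap": opening from 0.0 (shut) to 1.0 (fully open); "gripper_force": force on a finger pad.
Only numpy, scipy, OpenCV 4.12 (cv2) and the standard library are available. Lean on these libraries where they do the work, as an engineer would, in place of code of your own. Each camera call takes 0.05 s, during which the arm holds its last target. There are 200 camera calls.

### The job

Set the drilling slide for its longest stop: with a fingertip, flick the edge of the black six-lobed thumbwheel round click by click until the longest of the six stop rods has clicked in at the top, in line with the bumper of the carriage. Then push the carriage along its rails with the finger until its bumper rests against that rod, leave it there and take the hand away. Do not pick anything up: the temple shells stay lying in the carriage's nest and the things lying about stay where they are.

Things in the scene. Friction and masses are not known exactly. Their poses are not given: they have to be found in the camera images.
- riser: Grey bench riser standing on the table, fixed; board 370 x 610 mm, its top 100 mm above the table (z = 0.100); origin under its middle, on the table. The slide and the loose things stand on the board, and all heights below are above the board's top.
- stop_slide: Aluminium drilling slide, fixed on the board: base plate 116 x 310 mm, 11 mm high; origin on its underside, on the board. +y runs along the rails from carriage to turret, +x across, away from the robot. At the +y end the turret: black thumbwheel and, on its carriage side, a steel drum (radius 25 mm) with six stop rods, turning as one on a level axis along y at x = 0, 52 mm above the board.
- turret (a joint): Angle of thumbwheel and drum, rad; grows as the wheel's top moves to the slide's +x; 0 or whole turns = longest rod at the top. A sprung roller clicks it into rest every 1.047 rad; about 4 N at the edge turns it either way; past half-way it runs into the next rest by itself and never coasts on. Each growing click brings the next longer rod up (10, 15, 20, 25, 30, 35 mm, then 10 again).
- wheel_centre (a point): Centre of the thumbwheel, on its axis, 52 mm above the board; turns with it (z points to the longest rod). Wheel 14 mm thick along the slide's y; hub radius 26 mm; six blunt lobes 9 mm thick reach 42 mm radius and stand midway between the rods: at rest two lobes stand 30 degrees either side of the top (tips 21 mm before and behind the axis, 87 mm above the board), with a gap between.
- wheel_top (a point): Fixed point 30 mm straight above the wheel's axis (82 mm above the board), 4 mm above its hub. A fingertip whose end sweeps straight across at this height, along the slide's x, starting outside the lobe on one side (45 mm from here) and ending 45 mm beyond, carries that lobe over the top and lets it go: just one click. Then lift and go down again at the starting side for the next.
- bearing_block (a point): Top of the bearing block behind the wheel, 69 mm above the board, the block 50 mm wide across, 18 mm thick along y. Lower than a fingertip that sweeps the wheel.
- plunger_post (a point): Top of the post with the spring plunger, at the drum's +x side, 63 mm above the board, 14 x 22 mm; the plunger sticks out of it towards the drum.
- drill_bush (a point): Top of the drill bush, 64 mm above the board, on an arm 20 mm wide that reaches in from the +x side over the far half of the rails; the carriage's post passes beside it.
- longest_rod (a point): Middle of the free end of the longest stop rod (6 mm thick, 35 mm outside the drum), 17 mm from the turret axis; its z axis points from the turret axis to this rod, so z is upright when the rod is at the top (69 mm above the board).
- carriage (a joint): How far the carriage has been pushed along the rails towards the turret, in m; 0 at the start, 0.072 when the bumper touches the longest rod at the top (a shorter rod lets it go 5 mm further each). It slides stiffly (about 2 N) and stays where it is left; it cannot be pushed through the rod.
- push_face (a point): Point on the rear face of the carriage's upright push plate (52 mm wide across, 8 mm thick, top edge 65 mm above the board), 55 mm above the board; the face looks away from the turret (slide's -y). The end block of the rails behind it is 28 mm high.
- bumper_tip (a point): End of the carriage's steel bumper pin (10 mm thick, 69 mm above the board), which meets the uppermost rod; it sticks out of a post 16 mm wide and 78 mm high at the turret end of the carriage.
- nest (a point): Middle of the floor of the nest on the carriage, 27.5 mm above the board: a grey pocket 34 x 56 mm inside, walls 6 mm above its floor.
- temple_shells: Bundle of black and yellow curved temple shells, 49 x 29 x 16 mm, lying loose in the nest, lengthwise along the rails; origin at the middle of its underside.
- screw_bin: Small open blue parts bin, 60 x 85 x 28 mm, beyond the carriage end of the slide; origin under its middle; leave alone.
- driver: Blue precision screwdriver, 148 mm long, 13 mm thick, lying on the robot's side of the slide; leave alone.
- cutters: Small side cutters with blue handles, 120 x 49 x 12 mm, beyond the turret end; leave alone.
- spectacles: Black spectacle frame, 48 x 144 x 44 mm, behind the slide; leave alone.

How it is judged:
On the way, in this order (a step that is already met when the one before it is completed fails the run):
1. the longest rod has clicked in at the top while the carriage still stands clear of it (angle between longest_rod's own z axis and vertical below 0.12 rad and value of joint carriage below 0.06 m), for 0.2 s.
2. the carriage's bumper rests against the longest rod (angle between longest_rod's own z axis and vertical below 0.12 rad and value of joint carriage above 0.07 m), for 0.2 s.
At the end, for the whole second after the job is handed in: The longest stop rod is at the top of the turret (within 7 degrees), the carriage stands with its bumper within 2 mm of that rod, both are at rest, and the temple shells lie in the nest (all of step 2 and value of joint carriage below 0.0745 m and velocity of joint carriage between -0.01 and 0.01 m/s and velocity of joint turret between -0.1 and 0.1 rad/s and horizontal distance between temple_shells and nest below 0.012 m and z of temple_shells in the frame of nest below 0.005 m); the robot touches nothing.
It fails at once if the temple shells are lifted or knocked out of the nest (z of temple_shells in the frame of nest above 0.012 m or horizontal distance between temple_shells and nest above 0.02 m).
It fails at once if a thing lying about is picked up or shoved away (distance of any of screw_bin, driver, spectacles, cutters from where it was at the start of the episode above 0.02 m).
It also fails if it takes over 61 s, if anything falls off the work surface, if the arm or the gripper's body presses on something with over 40 N, if the wrist force passes 120 N, or if a joint passes its speed limit or range.

## Working session

There is one attempt and no reset: what is moved stays moved. The work goes in short steps, Python scripts to look and compute and a tool call to move; the robot and the scene stay as the last step left them, time stands still between calls to the robot, and variables do not carry over. Pictures are saved under pics/ and viewed, at most 10 in all, crops included, and the job is handed in when it is done.

Besides the shell and the picture viewer there is one more tool, called after "Call:" in YAML: its name, and indented under it one key for each argument. drive_tool: Moves the arm, as the interface text tells. Its arguments: {"type":"object","properties":{"series":{"type":"array","items":{"type":"number"}}},"required":["series"]}

```bash
mkdir -p pics; ls; cat > h.py <<'E'
import numpy as np, cv2
from workcell import arm
def pts(name,depth,m=None):
    m=m or arm.camera_model(name); E=np.array(m["extrinsics"])
    v,u=np.mgrid[0:depth.shape[0],0:depth.shape[1]]
    P=np.stack([(u-m["cx"])/m["fx"]*depth,-(v-m["cy"])/m["fy"]*depth,-depth],-1)
    return P@E[:3,:3].T+E[:3,3]
def save(n,img): cv2.imwrite("pics/"+n,cv2.cvtColor(img,cv2.COLOR_RGB2BGR))
E
python3 - <<'E'
from h import *
o=arm.get_obs(); print(o["time"],o["position"],o["eef_rot"],o["finger_gap"])
for c in("top","scene"):
    im,d=arm.camera(c); save(c+"0.png",im); np.save(c+"0.npy",d); P=pts(c,d)
    for n in("stop_slide","turret","carriage","temple_shells","longest_rod"):
        for r in arm.trace(n,c)[:1]:
            p=P[r["pixels"]&(d>0)]
            print(c,n,round(r["score"],2),r["box"],np.median(p,0).round(3),np.percentile(p,[2,98],axis=0).round(3).tolist())
E
```

```text
pics
0.0 [0.20325926 0.51077157 0.23064601] [-2.32065182e-04  1.88269537e-01  9.82117169e-01 -6.26946666e-04] 0.9978963113492557
top stop_slide 0.96 [205.7, 184.2, 166.4, 72.3] [ 0.512 -0.069  0.122] [[0.458, -0.223, 0.109], [0.571, 0.071, 0.179]]
top turret 0.72 [222.3, 194.8, 32.6, 48.3] [0.507 0.031 0.168] [[0.475, -0.005, 0.112], [0.546, 0.049, 0.19]]
top carriage 0.96 [299.9, 202.5, 60.1, 48.8] [ 0.498 -0.144  0.126] [[0.461, -0.195, 0.12], [0.543, -0.097, 0.178]]
top temple_shells 0.86 [320.3, 216.3, 25.0, 14.3] [ 0.502 -0.155  0.141] [[0.49, -0.175, 0.128], [0.515, -0.135, 0.146]]
top longest_rod 0.81 [224.5, 197.0, 33.1, 41.7] [0.507 0.032 0.169] [[0.475, 0.001, 0.112], [0.545, 0.049, 0.19]]
scene stop_slide 0.89 [198.1, 157.7, 142.5, 121.4] [ 0.5   -0.084  0.122] [[0.457, -0.231, 0.105], [0.57, 0.063, 0.176]]
scene turret 0.94 [204.6, 157.3, 42.5, 35.8] [0.504 0.03  0.159] [[0.474, -0.009, 0.111], [0.547, 0.061, 0.188]]
scene carriage 0.9 [255.0, 197.2, 62.9, 65.6] [ 0.49  -0.153  0.125] [[0.462, -0.199, 0.116], [0.542, -0.098, 0.174]]
scene temple_shells 0.83 [277.1, 222.1, 19.9, 17.2] [ 0.5   -0.154  0.14 ] [[0.491, -0.172, 0.128], [0.514, -0.134, 0.144]]
scene longest_rod 0.73 [255.4, 199.2, 64.3, 61.7] [ 0.49  -0.152  0.125] [[0.462, -0.199, 0.116], [0.543, -0.099, 0.174]]
```

```bash
python3 - <<'E'
from h import *
a=cv2.imread("pics/top0.png")[170:270,190:390]; b=cv2.imread("pics/scene0.png")[140:290,180:380]
cv2.imwrite("pics/v1.png",np.vstack([cv2.resize(a,(560,280),interpolation=2),cv2.resize(b,(400,300),interpolation=2,).copy() if 0 else cv2.resize(b,(560,315),interpolation=2)]))
d=np.load("top0.npy");P=pts("top",d).reshape(-1,3);P=P[d.ravel()>0]
for z0,z1,y0,y1,n in((.108,.114,-.3,.15,"base"),(.172,.2,0,.06,"wheel"),(.155,.17,-.25,-.15,"plate"),(.16,.182,-.13,-.05,"post")):
    q=P[(P[:,2]>z0)&(P[:,2]<z1)&(P[:,1]>y0)&(P[:,1]<y1)&(P[:,0]>.44)&(P[:,0]<.59)]
    print(n,len(q),np.percentile(q,[1,50,99],axis=0).round(4).tolist())
    if n=="base": print(cv2.minAreaRect(q[:,:2].astype(np.float32)*1000))
    if n=="wheel":
        print(cv2.minAreaRect(q[:,:2].astype(np.float32)*1000))
E
```

```text
base 4666 [[0.4554, -0.2466, 0.1083], [0.5218, -0.0423, 0.1116], [0.5778, 0.1301, 0.1139]]
((516.3219604492188, -81.36500549316406), (431.0973205566406, 122.95942687988281), 86.75574493408203)
wheel 329 [[0.4876, 0.0076, 0.1723], [0.5099, 0.0391, 0.1784], [0.5318, 0.05, 0.1918]]
((510.2345886230469, 27.176414489746094), (44.71944808959961, 46.39299392700195), 1.1226476430892944)
plate 148 [[0.4756, -0.1967, 0.1553], [0.5012, -0.1911, 0.1652], [0.5267, -0.1875, 0.1683]]
post 435 [[0.4962, -0.1154, 0.1603], [0.5342, -0.0742, 0.164], [0.5718, -0.06, 0.1802]]
```

View pics/v1.png

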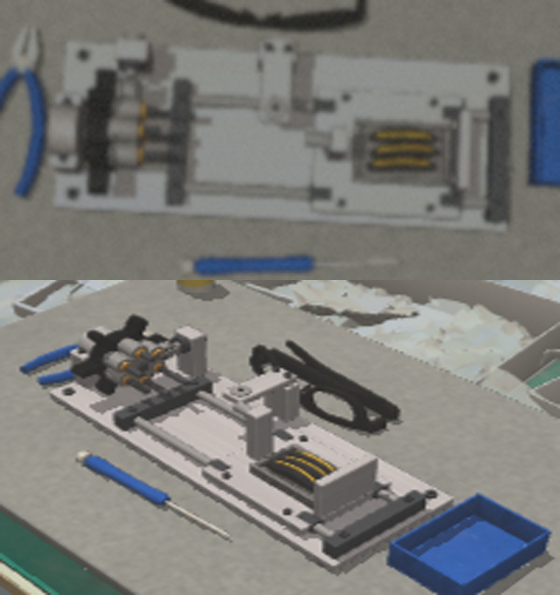

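```bash
python3 - <<'E'
from h import *
from scipy.spatial.transform import Rotation as R
o=arm.get_obs(); q=o["eef_rot"]; Rt=R.from_quat(q[1:]+q[:1] if isinstance(q,list) else np.r_[q[1:],q[0]]).as_matrix()
m=arm.camera_model("wrist"); E=np.array(m["extrinsics"]); print(m["fx"],m["cx"],m["cy"])
print((Rt.T@(E[:3,3]-o["position"])).round(3)); print((Rt.T@E[:3,:3]).round(3)); print(Rt.round(3))
# slide yaw from mask, side edges
r=arm.trace("stop_slide","top")[0]["pixels"]; d=np.load("top0.npy"); P=pts("top",d)
p=P[r&(d>0)]; p=p[abs(p[:,2]-.111)<.003]
yb=np.arange(-.2,.07,.01); lo=[];hi=[]
for y in yb:
    x=p[abs(p[:,1]-y)<.006,0]; lo.append(np.percentile(x,3)); hi.append(np.percentile(x,97))
print(np.polyfit(yb,lo,1),np.polyfit(yb,hi,1))
print(cv2.minAreaRect(p[:,:2].astype(np.float32)*1000))
E
```

```text
323.67593982452604 283.3297926561839 209.6139096020195
[ 0.07  -0.001 -0.142]
[[-0.     0.962  0.274]
 [ 1.    -0.     0.001]
 [ 0.001  0.274 -0.962]]
[[-0.929  0.37   0.   ]
 [ 0.37   0.929  0.   ]
 [ 0.     0.    -1.   ]]
[0.04591601 0.46290673] [0.00975488 0.56833972]
((515.7062377929688, -76.86570739746094), (310.28631591796875, 116.58201599121094), 87.69029998779297)
```

Call:
drive_tool:
  series: [0, 0, -0.113, 0, 0, 0, 0, 0, 0, -0.113, 0, 0, 0, 0, 0, 0, -0.113, 0, 0, 0, 0, 0, 0, 0, -0.021, -0.028, -0.001, 0, 0, 0, 0, -0.021, -0.028, -0.001, 0, 0, 0, 0, -0.021, -0.028, -0.001, 0, 0, 0, 0, -0.021, -0.028, -0.001, 0, 0, 0, 0, -0.021, -0.028, -0.001, 0, 0, 0, 0, -0.021, -0.028, -0.001, 0, 0, 0, 0, -0.021, -0.028, -0.001, 0]

```text
time: 1.48
position: [0.3431, 0.3079, 0.2385]
eef_rot: [0.0, 0.02, 1.0, 0.0]
ft_force: [0.8, 0.9, 0.5]
finger_gap: 0.003
gripper_force: 0.0
```

Call:
drive_tool:
  series: [0, 0, 0, -0.021, -0.028, -0.001, 0, 0, 0, 0, -0.021, -0.028, -0.001, 0, 0, 0, 0, -0.021, -0.028, -0.001, 0, 0, 0, 0, -0.021, -0.028, -0.001, 0, 0, 0, 0, -0.021, -0.028, -0.001, 0, 0, 0, 0, -0.021, -0.028, -0.001, 0, 0, 0, 0, -0.021, -0.028, -0.001, 0, 0, 0, 0, -0.021, -0.028, -0.001, 0, 0, 0, 0, -0.021, -0.028, -0.001, 0, 0, 0, 0, -0.021, -0.028, -0.001, 0]

```text
time: 2.32
position: [0.5419, 0.0195, 0.2485]
eef_rot: [0.0, 0.02, 1.0, 0.0]
ft_force: [1.1, 0.4, 0.1]
finger_gap: -0.002
gripper_force: 0.0
```

Call:
drive_tool:
  series: [0, 0, 0, -0.021, -0.028, -0.001, 0, 0, 0, 0, 0, 0, 0, 0, 0, 0, 0, 0, 0, 0, 0]

```text
time: 2.57
position: [0.5617, -0.0092, 0.2485]
eef_rot: [-0.001, 0.021, 1.0, 0.0]
ft_force: [-0.8, 0.1, -0.3]
finger_gap: 0.003
gripper_force: 0.0
```

```bash
cat > look.py <<'E'
import sys
from h import *
n=sys.argv[1]
o=arm.get_obs(); print(o["time"],np.round(o["position"],4),np.round(o["eef_rot"],3),np.round(o["ft_force"],1),o["finger_gap"])
m=arm.camera_model("wrist"); im,d=arm.camera("wrist"); save(n+".png",im); P=pts("wrist",d,m); np.savez(n,d=d,P=P,im=im)
for k in("turret","temple_shells","carriage"):
    for r in arm.trace(k,"wrist")[:1]:
        p=P[r["pixels"]&(d>0)]; print(k,round(r["score"],2),r["box"],np.percentile(p,[2,50,98],axis=0).round(4).tolist())
E
python3 look.py w1
```

```text
2.5667 [ 0.5617 -0.0092  0.2485] [-0.001  0.021  1.     0.   ] [-0.8  0.1 -0.3] 0.0028065076387025385
turret 0.71 [272.0, 76.5, 104.5, 119.5] [[0.4713, -0.0092, 0.1355], [0.5068, 0.0338, 0.167], [0.5455, 0.0488, 0.1879]]
temple_shells 0.78 [58.5, 120.0, 65.2, 39.3] [[0.4894, -0.1756, 0.1337], [0.5014, -0.1533, 0.1399], [0.5153, -0.1339, 0.1436]]
carriage 0.74 [1.0, 82.9, 177.3, 105.1] [[0.4617, -0.1945, 0.1211], [0.497, -0.1531, 0.1244], [0.5409, -0.0964, 0.1763]]
```

View pics/w1.png

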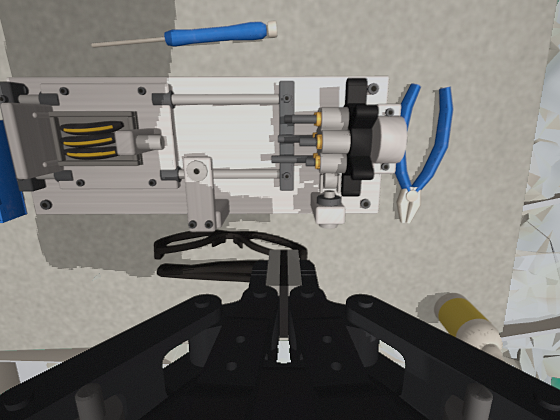

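```bash
python3 - <<'E'
from h import *
f=np.load("w1.npz"); P=f["P"]; im=f["im"]
c=im[70:230,260:420]; save("v2.png",cv2.resize(c,(600,600),interpolation=2))
a=np.array([np.sin(.0403),np.cos(.0403)]); b=np.array([a[1],-a[0]])
q=P.reshape(-1,3); o=np.array([.510,.03])
X=(q[:,:2]-o)@b; Y=(q[:,:2]-o)@a
for x0,x1,z0,z1 in((-18,-11,.155,.167),(-3,3,.165,.176),(11,18,.155,.167)):
    s=(X*1e3>x0)&(X*1e3<x1)&(q[:,2]>z0)&(q[:,2]<z1)&(Y<0)&(Y>-.1)
    print(x0,s.sum(),np.percentile(Y[s],[0,2,5,50,95]).round(4), q[s,2].mean())
s=(q[:,2]>.178)&(q[:,2]<.195)&(abs(X)<.04)&(abs(Y)<.06)
print(np.percentile(X[s],[1,5,50,95,99]).round(4),np.percentile(Y[s],[1,5,50,95,99]).round(4))
E
```

```text
-18 355 [-0.0326 -0.0325 -0.0313 -0.0178 -0.0021] 0.16342535816642223
-3 292 [-0.0275 -0.0273 -0.0261 -0.0144 -0.0015] 0.17276656143496907
11 392 [-0.1    -0.0996 -0.0989 -0.0213 -0.0028] 0.16305927798838524
[-0.024  -0.0228 -0.0122  0.0196  0.0211] [0.0051 0.0053 0.0115 0.0181 0.0189]
```

View pics/v2.png

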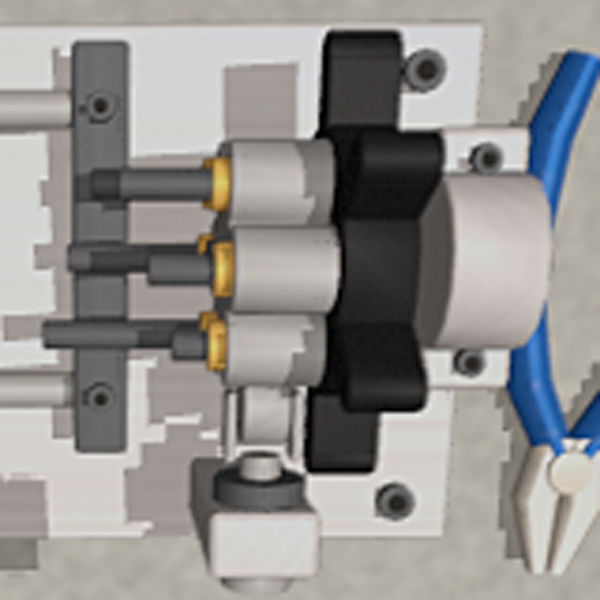

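Call:
drive_tool:
  series: [0, 0, 0, 0.0046, 0.0245, 0, 0, 0, 0, 0, 0.0046, 0.0245, 0, 0, 0, 0, 0, 0, 0, 0.022, 0, 0, 0, 0, 0, 0, 0.022, 0, 0, 0, 0, 0, 0, 0.0225, 0, 0, 0, 0, 0, 0, 0, 0, 0, 0, 0, 0, 0, 0, 0]

```text
time: 3.35
position: [0.5529, 0.0426, 0.1829]
eef_rot: [-0.001, 0.019, 1.0, 0.0]
ft_force: [0.3, -0.1, 0.5]
finger_gap: -0.002
gripper_force: 0.0
```

Call:
drive_tool:
  series: [0, 0, 0, 0.009, 0, 0, 0, 0, 0, 0, 0.009, 0, 0, 0, 0, 0, 0, 0.009, 0, 0, 0, 0, 0, 0, 0.009, 0, 0, 0, 0, 0, 0, 0.009, 0, 0, 0, 0, 0, 0, 0.009, 0, 0, 0, 0, 0, 0, 0.009, 0, 0, 0, 0, 0, 0, 0.009, 0, 0, 0, 0, 0, 0, 0.009, 0, 0, 0, 0, 0, 0, 0.009, 0, 0, 0]

```text
time: 4.18
position: [0.4624, 0.0453, 0.1825]
eef_rot: [-0.001, 0.02, 1.0, 0.0]
ft_force: [-1.0, 0.4, 0.1]
finger_gap: -0.0
gripper_force: 0.0
```

Call:
drive_tool:
  series: [0, 0, 0, 0, 0, 0, 0, 0, 0, 0, 0, 0, -0.0325, 0, 0, 0, 0, 0, 0, -0.0325, 0, 0, 0, 0, -0.025, 0, 0, 0, 0, 0, 0, -0.025, 0, 0, 0, 0, 0, 0, -0.025, 0, 0, 0, 0, 0, 0, -0.025, 0, 0, 0, 0, 0, 0, 0, 0, 0, 0]

```text
time: 4.85
position: [0.5671, 0.0409, 0.2461]
eef_rot: [-0.0, 0.02, 1.0, 0.0]
ft_force: [-2.2, 0.0, -0.9]
finger_gap: 0.001
gripper_force: 0.0
```

```bash
python3 look.py w2; python3 - <<'E'
from h import *
f=np.load("w2.npz"); save("v3.png",cv2.resize(f["im"],(800,600)))
E
```

```text
4.85 [0.5671 0.0409 0.2461] [-0.    0.02  1.    0.  ] [-2.2  0.  -0.9] 0.0005392944648085287
turret 0.65 [198.8, 69.5, 98.8, 124.2] [[0.4716, -0.0084, 0.1376], [0.5078, 0.0342, 0.1676], [0.5456, 0.0494, 0.1882]]
temple_shells 0.74 [0.0, 112.9, 56.2, 42.3] [[0.4894, -0.1715, 0.1302], [0.5012, -0.1539, 0.1404], [0.5156, -0.1324, 0.1436]]
carriage 0.9 [0.2, 78.2, 115.5, 107.7] [[0.4619, -0.185, 0.1193], [0.5003, -0.1247, 0.1234], [0.5416, -0.094, 0.1767]]
```

View pics/v3.png

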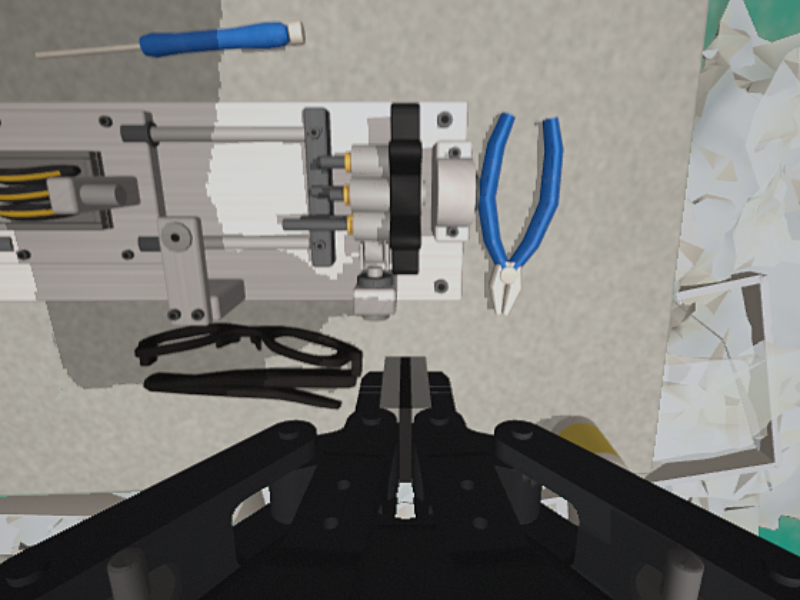

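The picture shows the longest rod now at the upper +x side (its end at pixel 285,222) and a short rod on top. That was exactly one click, so one more sweep in the same direction is needed.

Call:
drive_tool:
  series: [0, 0, 0, 0.0125, 0, 0, 0, 0, 0, 0, 0, 0, 0.022, 0, 0, 0, 0, 0, 0, 0.021, 0, 0, 0, 0, 0, 0, 0.021, 0, 0, 0, 0, 0, 0, 0, 0, 0, 0, 0, 0, 0, 0, 0]

```text
time: 5.55
position: [0.5501, 0.0419, 0.184]
eef_rot: [-0.001, 0.02, 1.0, 0.0]
ft_force: [0.4, -0.7, -0.3]
finger_gap: 0.003
gripper_force: 0.0
```

Call:
drive_tool:
  series: [0, 0, 0, 0.009, 0, 0, 0, 0, 0, 0, 0.009, 0, 0, 0, 0, 0, 0, 0.009, 0, 0, 0, 0, 0, 0, 0.009, 0, 0, 0, 0, 0, 0, 0.009, 0, 0, 0, 0, 0, 0, 0.009, 0, 0, 0, 0, 0, 0, 0.009, 0, 0, 0, 0, 0, 0, 0.009, 0, 0, 0, 0, 0, 0, 0.009, 0, 0, 0, 0, 0, 0, 0.009, 0, 0, 0]

```text
time: 6.38
position: [0.4599, 0.0455, 0.1834]
eef_rot: [-0.001, 0.02, 1.0, 0.0]
ft_force: [0.3, -0.4, 0.8]
finger_gap: 0.001
gripper_force: 0.0
```

Call:
drive_tool:
  series: [0, 0, 0, 0, 0, 0, 0, 0, 0, 0, 0, 0, -0.0325, 0, 0, 0, 0, 0, 0, -0.0325, 0, 0, 0, 0, -0.025, -0.025, 0, 0, 0, 0, 0, -0.025, -0.025, 0, 0, 0, 0, 0, -0.025, -0.025, 0, 0, 0, 0, 0, -0.025, -0.025, 0, 0, 0, 0, 0, 0, 0, 0, 0]

```text
time: 7.05
position: [0.5606, -0.0626, 0.2469]
eef_rot: [-0.0, 0.021, 1.0, -0.0]
ft_force: [-1.5, 2.1, -0.4]
finger_gap: -0.001
gripper_force: 0.0
```

```bash
python3 look.py w3; python3 - <<'E'
from h import *
f=np.load("w3.npz"); save("v4.png",cv2.resize(f["im"],(800,600)))
P=f["P"].reshape(-1,3)
a=np.array([.04,.9992]); b=np.array([.9992,-.04]); o=np.array([.51,.03])
X=(P[:,:2]-o)@b; Y=(P[:,:2]-o)@a; z=P[:,2]
s=(abs(X)<.003)&(z>.165)&(z<.177)&(Y>-.08)&(Y<0); print("top rod end",np.percentile(Y[s],[1,5]))
s=(abs(X)<.01)&(z>.16)&(z<.177)&(Y<-.1)&(Y>-.16); print("bumper",np.percentile(Y[s],[1,50,99]))
s=(abs(X)<.03)&(z>.15)&(z<.17)&(Y<-.18); print("plate",s.sum(),np.percentile(Y[s],[1,50,99]),np.percentile(X[s],[1,99]),z[s].max())
E
```

```text
7.05 [ 0.5606 -0.0626  0.2469] [-0.     0.021  1.    -0.   ] [-1.5  2.1 -0.4] -0.0010729141190762535
turret 0.74 [211.3, 227.5, 153.4, 61.7] [[0.5887, -0.13, 0.0991], [0.6033, -0.0476, 0.1166], [0.6388, 0.005, 0.142]]
temple_shells 0.95 [128.4, 118.5, 63.9, 41.6] [[0.4893, -0.1773, 0.1268], [0.5014, -0.1539, 0.1398], [0.5153, -0.1339, 0.1433]]
carriage 0.66 [79.6, 82.9, 164.2, 105.9] [[0.4617, -0.1952, 0.1214], [0.4967, -0.1516, 0.1241], [0.541, -0.0969, 0.1762]]
top rod end [-0.04752127 -0.04540694]
bumper [-0.14722398 -0.13563464 -0.11976814]
plate 1625 [-0.2269559  -0.22032439 -0.21899118] [-0.02639949  0.02375973] 0.16671792032114197
```

View pics/v4.png

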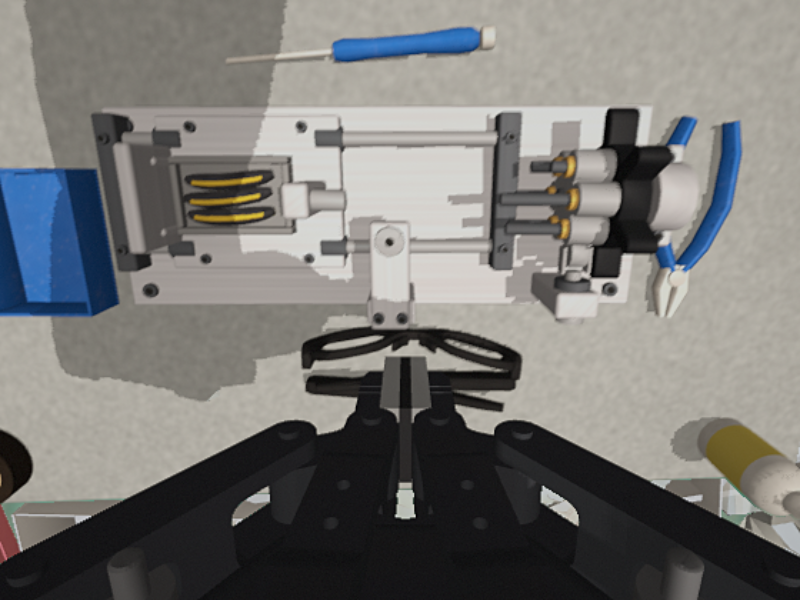

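The longest rod is now on top (end at pixel 500,200, rod end 72 mm from the bumper tip, as it should be). Next I go behind the push plate.

Call:
drive_tool:
  series: [0, 0, 0, 0.011, -0.0333, 0, 0, 0, 0, 0, 0.011, -0.0333, 0, 0, 0, 0, 0, 0.011, -0.0333, 0, 0, 0, 0, 0, 0.011, -0.0333, 0, 0, 0, 0, 0, 0.011, -0.0333, 0, 0, 0, 0, 0, 0, 0, 0.0245, 0, 0, 0, 0, 0, 0, 0.0245, 0, 0, 0, 0, 0, 0, 0.0245, 0, 0, 0, 0, 0, 0, 0.0245, 0, 0, 0, 0, 0, 0, 0, 0]

```text
time: 8.08
position: [0.4935, -0.2204, 0.1472]
eef_rot: [-0.003, 0.019, 1.0, 0.002]
ft_force: [0.2, 0.2, 1.0]
finger_gap: 0.001
gripper_force: 0.0
```

Call:
drive_tool:
  series: [0, 0, 0, -0.001, 0.005, 0, 0, 0, 0, 0, -0.001, 0.005, 0, 0, 0, 0, 0, -0.001, 0.005, 0, 0, 0, 0, 0, -0.001, 0.005, 0, 0, 0, 0, 0, 0, 0.005, 0, 0]

```text
time: 8.5
position: [0.5014, -0.1976, 0.1521]
eef_rot: [0.001, 0.02, 1.0, -0.001]
ft_force: [-0.3, -2.1, 1.8]
finger_gap: -0.0
gripper_force: 1.2
```

Call:
drive_tool:
  series: [0, 0, 0, 0, 0.005, 0, 0, 0, 0, 0, 0, 0.005, 0, 0, 0, 0, 0, 0, 0.005, 0, 0, 0, 0, 0, 0, 0.005, 0, 0, 0, 0, 0, 0, 0.005, 0, 0, 0, 0, 0, 0, 0.005, 0, 0, 0, 0, 0, 0, 0.005, 0, 0, 0, 0, 0, 0, 0.005, 0, 0, 0, 0, 0, 0, 0.005, 0, 0, 0, 0, 0, 0, 0.005, 0, 0]

```text
time: 9.33
position: [0.5027, -0.1474, 0.1507]
eef_rot: [-0.0, 0.02, 1.0, 0.0]
ft_force: [1.1, -1.6, 1.4]
finger_gap: -0.002
gripper_force: 1.2
```

```bash
cat > gap.py <<'E'
import sys
from h import *
n=sys.argv[1]; o=arm.get_obs(); print(o["time"],np.round(o["position"],4),np.round(o["ft_force"],1))
m=arm.camera_model("wrist"); im,d=arm.camera("wrist"); save(n+".png",im); P=pts("wrist",d,m).reshape(-1,3)
a=np.array([.04,.9992]); b=np.array([.9992,-.04]); oo=np.array([.51,.03])
X=(P[:,:2]-oo)@b; Y=(P[:,:2]-oo)@a; z=P[:,2]; s=(abs(X)<.0025)&(z>.164)&(z<.177)&(Y<0)
print("tcp Y",(o["position"][:2]-oo)@a)
h,e=np.histogram(Y[s],np.arange(-.16,.002,.003)); print([(round(float(k),3),int(c)) for k,c in zip(e,h)])
for c in("top",):
    im,d=arm.camera(c); Q=pts(c,d).reshape(-1,3); Xq=(Q[:,:2]-oo)@b; Yq=(Q[:,:2]-oo)@a
    s=(abs(Xq)<.007)&(Q[:,2]>.173)&(Q[:,2]<.181)&(Yq<-.05)&(Yq>-.17); print("post",s.sum(),np.percentile(Yq[s],[2,50,98]) if s.any() else 0)
E
python3 gap.py g1
```

```text
9.3333 [ 0.5027 -0.1474  0.1507] [ 1.1 -1.6  1.4]
tcp Y -0.17755933332650536
[(-0.16, 19), (-0.157, 0), (-0.154, 0), (-0.151, 0), (-0.148, 0), (-0.145, 0), (-0.142, 0), (-0.139, 0), (-0.136, 0), (-0.133, 0), (-0.13, 0), (-0.127, 0), (-0.124, 0), (-0.121, 0), (-0.118, 0), (-0.115, 0), (-0.112, 0), (-0.109, 0), (-0.106, 0), (-0.103, 0), (-0.1, 0), (-0.097, 0), (-0.094, 0), (-0.091, 0), (-0.088, 70), (-0.085, 237), (-0.082, 65), (-0.079, 65), (-0.076, 49), (-0.073, 10), (-0.07, 63), (-0.067, 70), (-0.064, 6), (-0.061, 0), (-0.058, 0), (-0.055, 0), (-0.052, 0), (-0.049, 0), (-0.046, 0), (-0.043, 0), (-0.04, 0), (-0.037, 0), (-0.034, 0), (-0.031, 0), (-0.028, 0), (-0.025, 0), (-0.022, 0), (-0.019, 0), (-0.016, 0), (-0.013, 0), (-0.01, 0), (-0.007, 0), (-0.004, 0)]
post 81 [-0.08160537 -0.07268719 -0.05631064]
```

Call:
drive_tool:
  series: [0, 0, 0, 0, 0.004, 0, 0, 0, 0, 0, 0, 0.004, 0, 0, 0, 0, 0, 0, 0.002, 0, 0, 0, 0, 0, 0, 0.002, 0, 0, 0, 0, 0, 0, 0.001, 0, 0, 0, 0, 0, 0, 0, 0, 0]

```text
time: 9.93
position: [0.5029, -0.137, 0.1506]
eef_rot: [-0.001, 0.021, 1.0, -0.002]
ft_force: [-3.2, -13.5, -2.8]
finger_gap: 0.001
gripper_force: 6.8
```

Call:
drive_tool:
  series: [0, 0, 0, 0, 0.001, 0, 0, 0, 0, 0, 0, 0.001, 0, 0, 0, 0, 0, 0, 0.001, 0, 0, 0, 0, 0, 0, 0, 0, 0]

```text
time: 10.27
position: [0.5029, -0.1363, 0.1507]
eef_rot: [-0.001, 0.021, 1.0, -0.005]
ft_force: [-4.9, -25.9, -3.9]
finger_gap: 0.002
gripper_force: 12.8
```

Call:
drive_tool:
  series: [0, 0, 0, 0, -0.01, 0, 0, 0, 0, 0, 0, -0.015, 0, 0, 0, 0, 0, 0, 0, -0.033, 0, 0, 0, 0, 0, 0, -0.033, 0, 0, 0, 0, 0, 0, -0.033, 0, 0, 0, 0, -0.03, 0.035, 0, 0, 0, 0, 0, -0.03, 0.035, 0, 0, 0, 0, 0, 0, 0.035, 0, 0, 0, 0, 0, 0, 0, 0, 0]

```text
time: 11.02
position: [0.5611, -0.0559, 0.2494]
eef_rot: [-0.0, 0.018, 1.0, 0.001]
ft_force: [0.2, 0.0, 0.4]
finger_gap: -0.0
gripper_force: 0.0
```

```bash
python3 gap.py g2; python3 - <<'E'
import cv2; cv2.imwrite("pics/v5.png",cv2.resize(cv2.imread("pics/g2.png"),(800,600),interpolation=2))
E
```

```text
11.0167 [ 0.5611 -0.0559  0.2494] [0.2 0.  0.4]
tcp Y -0.08377643295113976
[(-0.16, 0), (-0.157, 1), (-0.154, 21), (-0.151, 21), (-0.148, 2), (-0.145, 0), (-0.142, 0), (-0.139, 0), (-0.136, 0), (-0.133, 0), (-0.13, 0), (-0.127, 0), (-0.124, 0), (-0.121, 0), (-0.118, 0), (-0.115, 0), (-0.112, 0), (-0.109, 0), (-0.106, 0), (-0.103, 0), (-0.1, 0), (-0.097, 0), (-0.094, 0), (-0.091, 0), (-0.088, 0), (-0.085, 0), (-0.082, 0), (-0.079, 0), (-0.076, 33), (-0.073, 28), (-0.07, 26), (-0.067, 31), (-0.064, 27), (-0.061, 31), (-0.058, 33), (-0.055, 29), (-0.052, 36), (-0.049, 22), (-0.046, 27), (-0.043, 30), (-0.04, 25), (-0.037, 29), (-0.034, 27), (-0.031, 28), (-0.028, 27), (-0.025, 27), (-0.022, 28), (-0.019, 23), (-0.016, 43), (-0.013, 46), (-0.01, 34), (-0.007, 34), (-0.004, 40)]
post 0 0
```

View pics/v5.png

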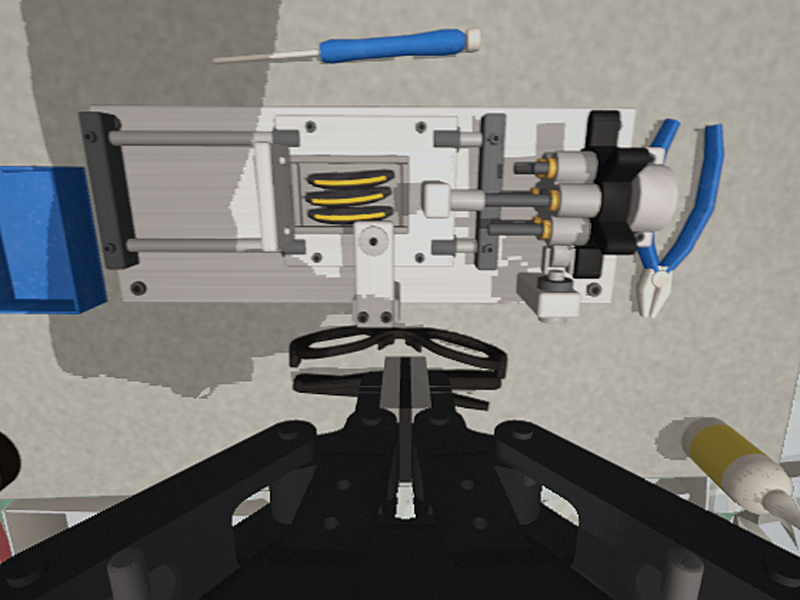

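The picture shows the bumper meeting the top rod at pixel (487,200) with no gap, the longest rod on top, the shells centred in the nest near (350,195), and the hand clear.

```bash
python3 -c "
from workcell import arm
print(arm.sign_off())"
```

```text
the job is handed in; nothing more can be done
None
```

I handed the job in at about 11 s on the robot clock: the longest rod is at the top, the carriage's bumper rests against it, the shells lie in the nest and the hand is clear; the hand-in call returned no verdict.

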